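# Refit the timer's knob and wind it to the mark

### The arm

A 6-joint arm with a two-finger parallel gripper is mounted at the origin on the work surface. World frame = base frame: x ahead of the robot, y to its left, z up, the work surface at z = 0. Lengths are in m, angles in rad, forces in N, time in s.
With the tool pointing down it reaches from about 0.3 to 0.875 m from the base axis. Payload 6.4 kg.
Tool frame: the origin (TCP) lies between the finger pads; the fingertips stand 25 mm ahead of it and the grasp point (between the pads) lies 6 mm ahead of it; y points along the fingers, x is the direction in which the jaws open and shut, and the axes are right-handed (so a half turn about y gives the same grasp; the last joint's range is limited). The gripper opens to 85 mm and grips with 20 to 120 N. Pads are 22 mm wide; open, the fingers measure 114 mm over their backs; the gripper's body (76 mm by 85 mm) begins 54 mm behind the grasp point. The pads swing forward as they close: fully open they stand 13 mm farther back than shut.
Start: joints at [-1.524, 0.181, 1.607, -0, 1.354, -0.206], TCP at [0.144, -0.557, 0.256] pointing down, gripper open.
Joint ranges: [-2.99, 2.99], [-0.89, 2.07], [0.3, 2.58], [-1.14, 4.28], [0, 2.63], [-3.12, 3.12]. Speed limits (rad/s): [2.57, 2.57, 3.01, 3.14, 3.14, 3.14].

### API

Orientations are given as a unit quaternion [w, x, y, z].
In Python, from bench import ctrl, vision, ticket, find_in, regions_of, pinpoint gives the robot as it stands.
- The arm moves only by the tool apply_moves, never from a script. Its argument "increments" is a list of rows, each an object of numbers: "x", "y", "z": the shift along the tool's x, y, z in cm; "ax", "ay", "az": the turn, a rotation vector about the tool's x, y, z in rad; "grip": the closure, from 0 (fully open) to 1 (shut). A call has 1 to 12 rows; each row is the pose to reach, as a shift and turn from the pose measured when the call began, along the tool's axes at that moment; what a row does not reach only later rows make up. A row lasts 1/8 s, in which the tool goes at most 62.5 mm and 10.7 degrees, less where a joint would pass 70% of its speed; a pose out of reach is approached as far as the arm can. A call with a gripper value outside its range is refused whole. The fingers move at their own pace and stop on an object; the grip force is fixed at half the most. Time passes only in rows, so rows that repeat a pose let the fingers close. It gives the time, the measured TCP pose, the force and the opening at its end, in the units of the state.
- ctrl.get_obs(): the state, without advancing time (a new reading comes with each control period).
- vision.camera(name): name is "scene" or "top" or "wrist"; returns the picture (400x640x3 uint8, red, green, blue); there is no depth.
- vision.camera_params(name): a dict with "intrinsics" (3x3 intrinsics, pixels), "k1" (the pictures are not rectified: a ray, as slopes to the right and down, at radius r is drawn at 1 + k1 r^2 times it, then the intrinsics apply), "R" (3x3) and "t" (3): a world point X has camera coordinates R X + t. Camera axes: x right, y down, z forward; pixel columns grow to the right and rows downward; lengths in m; the calibration is good to about 2 mm. A picture is of the moment at which its call begins: read the wrist's pose just before it. camera_params takes no time and is no camera call; for the wrist camera it gives the pose at the moment of the call.
- ticket.hand_in(): hands the job in, once; it reports no verdict.
Trained networks look in the newest picture that a camera, given by its name, has taken for a name from the list of things; names that differ only in an ending like _2 or _b are one class to them, and where a whole thing is asked for, a point or a joint stands for the part that bears it (a point fixed in the world has none). Each returns a list of dicts, best first, with "p" (0 to 1); they miss things now and then, are a little off and sometimes report something else, mostly with a low value. They report only what shows in the picture. A call takes as long as a camera call. They do not tell look-alikes from the thing itself.
- find_in(camera, query): "rect" ([centre column, centre row, width, height] in pixels, round what is visible of it).
- regions_of(camera, query): "mask" (400x640 bool, what is visible of it) and "rect" ([centre column, centre row, width, height] in pixels, round what is visible of it).
- pinpoint(camera, query): "xy" ([column, row] in pixels: a listed point, or the origin of a listed thing).
The state is a dict: "time_s": time; "q": joint angles; "dq": joint speeds; "joint_efforts": joint torques, N m; "eef_pos": TCP position; "eef_rot": TCP orientation; "wrist_force": force on the tool from outside, world axes, zero at the start; "torque": the same for the moment, N m; "opening": opening from 0.0 (shut) to 1.0 (fully open).
Only numpy, scipy, OpenCV 4.12 (cv2) and the standard library are available. Lean on these libraries where they do the work, as an engineer would, in place of code of your own. Each camera call takes 0.05 s, during which the arm holds its last target.

### The job

The pull-off knob of the countertop timer has been washed and stands beside it. Pick it up, slide it fully home onto the timer's keyed shaft, then wind the timer clockwise until the knob's pointer stands at the raised brass mark on the dial and let go; the shaft is stiff and the timer light, so press down as you turn and do not let the case spin or slide about. Leave the two small bottles standing.

Things in the scene. Friction and masses are not known exactly. Their poses are not given: they have to be found in the camera images.
- timer: Loose round countertop timer, steel case 110 mm across, 36 mm high, four rubber feet, 0.24 kg; black dial disc with ticks, top at 38 mm. Starts left or right. Under its own weight it spins before its shaft turns; with 10 N or more pressed down on the knob it stands still. Origin: centre of the underside; z up on the dial's axis; x from the axis to the zero tick.
- shaft (a joint): Turn of the timer's shaft, rad, clockwise from above is positive, 0 = key points to the zero tick, stops at 0 and 3.0. Dry friction of about 0.15 N m, no spring-back: it stays where it is left. Starts between 0 and 0.4.
- seat (a point): Centre of the flange (disc 40 mm across, turns with the shaft), 46 mm over the counter; the knob's underside rests here when home. x points to the key, z up. On it a round stub 14 mm across, 16 mm high, top 4 mm tapered to 9 mm. One key 5 mm wide (a steel line on the flange leads to it) reaches 12 mm from the axis over the stub's lowest 10 mm: a knob turned wrongly stops 10 mm high.
- knob: Loose white knob, 45 g, upright. Origin: centre of its underside; x along its pointer, z up. Skirt 40 mm across, 24 high; bar grip on top 38 long (x), 12 wide (y), from 24 to 52 high. Pointer fin 5 wide, to 36 from the axis, 4 to 24 high. Socket below 16.4 wide, 18 deep, with a 7.4 wide slot for the key on the pointer side: fits only pointer over key, 0.1 rad play.
- aim (a point): Point fixed to the knob, 40 mm from its axis straight ahead of the pointer, 4 mm above its underside.
- mark (a point): Inner end of the raised mark on the timer's dial: a brass block 11 mm long (radial), 8 mm wide, 6 mm high, from 39 to 50 mm from the dial's axis; this point is 40 mm from the axis. It lies 1.2 to 1.5 rad clockwise of the zero tick, is stiff and stays put, and belongs to the case.
- rim (a point): Point on the upper edge of the case at the zero tick, 55 mm from the axis, 36 mm above the counter; shows whether the case has spun or slid.
- dropper_tall: Small amber bottle with a black cap, 28 mm across, 85 mm high, in the middle of the counter. Origin: centre of its underside, z up.
- dropper_short: Small amber bottle with a wooden cap, 28 mm across, 65 mm high, nearer the robot than the other. Origin: centre of its underside, z up.
Things that resemble listed ones, but are neither listed nor needed, are in the scene too. What is shaped like the dropper_tall but turquoise is not meant.

How it is judged:
On the way:
1. the knob is fully home on the keyed shaft (underside within 2.5 mm of the flange, axes within 3 mm) (z of knob in the frame of seat below 0.0025 m and horizontal distance between knob and seat below 0.003 m and angle between the z axis of knob and the z axis of seat, either way round below 0.08 rad), for 0.2 s.
At the end, for the whole second after the job is handed in: Knob fully home (underside within 2.5 mm of the flange, axes within 3 mm), its aim point within 7 mm of the mark (10 degrees); timer level, its rim point within 20 mm of the start; all at rest, both small bottles upright (all of step 1 and horizontal distance between aim and mark below 0.007 m and distance of rim from where it was at the start of the episode below 0.02 m and angle between timer's own z axis and vertical below 0.05 rad and linear speed of each of knob, timer below 0.02 m/s and angle between each of dropper_tall, dropper_short's own z axis and vertical below 0.3 rad); the robot touches nothing.
It fails at once if the timer's case spins or slides: its rim point moves more than 20 mm (distance of rim from where it was at the start of the episode above 0.02 m).
It fails at once if a small bottle is knocked over (angle between any of dropper_tall, dropper_short's own z axis and vertical above 0.7 rad).
It also fails if it takes over 51 s, if anything falls off the work surface, if the arm or the gripper's body presses on something with over 40 N, if the wrist force passes 120 N, or if a joint passes its speed limit or range.

## Working session

There is one attempt and no reset: what is moved stays moved. The work goes in short steps, Python scripts to look and compute and a tool call to move; the robot and the scene stay as the last step left them, time stands still between calls to the robot, and variables do not carry over. Pictures are saved under pics/ and viewed, and the job is handed in when it is done.

Besides the shell and the picture viewer there is one more tool, called as a command line: name --argument value ..., lists and objects as JSON in quotes. apply_moves: Moves the arm, as the interface text tells. Its arguments: {"type":"object","properties":{"increments":{"type":"array","items":{"type":"object","properties":{"x":{"type":"number"},"y":{"type":"number"},"z":{"type":"number"},"ax":{"type":"number"},"ay":{"type":"number"},"az":{"type":"number"},"grip":{"type":"number"}}}}},"required":["increments"]}

```bash
mkdir -p pics; ls
python3 - <<'E'
from bench import ctrl, vision
import cv2,json
o=ctrl.get_obs()
print(o)
for n in ["scene","top","wrist"]:
    im=vision.camera(n); cv2.imwrite(f"pics/a_{n}.png",im[:,:,::-1])
    p=vision.camera_params(n); print(n,p)
E
```

```text
pics
{'time_s': 0.0, 'q': array([-1.52425719e+00,  1.81529257e-01,  1.60801890e+00,  3.54888877e-06,
        1.35382582e+00, -2.06290755e-01]), 'dq': array([ 0.00131024,  0.00206768, -0.00017505,  0.00149426, -0.00076584,
        0.00099961]), 'joint_efforts': array([-1.66342623e-03, -4.44863749e+01, -3.51339948e+01, -4.06907702e-04,
        9.15991492e-03,  1.31662566e-05]), 'eef_pos': array([ 0.14383163, -0.55618177,  0.25538549]), 'eef_rot': array([ 0.55952924, -0.55856876,  0.43337837, -0.43256347]), 'wrist_force': array([ 0.03994215, -0.52239466,  0.24192818]), 'torque': array([ 0.04161947,  0.01885216, -0.00030009]), 'opening': 0.9989427063176972}
scene {'intrinsics': array([[386.02324645,   0.        , 325.13074858],
       [  0.        , 386.02324645, 197.96527394],
       [  0.        ,   0.        ,   1.        ]]), 'k1': 0.010255392495213563, 'R': array([[-0.22855433,  0.97349701,  0.00815363],
       [ 0.63057468,  0.15441478, -0.76061268],
       [-0.74171321, -0.16869985, -0.64915474]]), 't': array([ 0.09076668, -0.26121533,  1.11793086])}
top {'intrinsics': array([[382.86488069,   0.        , 323.40829356],
       [  0.        , 382.86488069, 200.86283635],
       [  0.        ,   0.        ,   1.        ]]), 'k1': -0.0035010765742615425, 'R': array([[-0.02753144, -0.9995655 ,  0.01052778],
       [-0.99934103,  0.02727299, -0.02395173],
       [ 0.0236542 , -0.01118027, -0.99965768]]), 't': array([0.03325448, 0.50821089, 0.68914846])}
wrist {'intrinsics': array([[353.57879546,   0.        , 324.35398381],
       [  0.        , 353.57879546, 196.37670773],
       [  0.        ,   0.        ,   1.        ]]), 'k1': 0.023840464192900132, 'R': array([[ 0.25066058, -0.96807359, -0.00167502],
       [-0.92520699, -0.24006972,  0.29386827],
       [-0.28488823, -0.07211145, -0.95584446]]), 't': array([-0.57511619, -0.03825553,  0.38046673])}
```

View pics/a_scene.png

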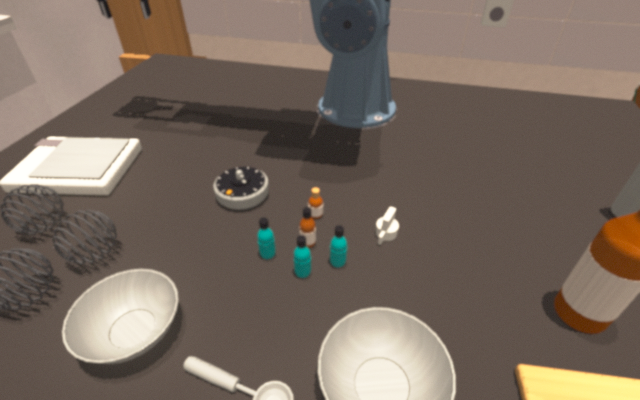

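View pics/a_top.png

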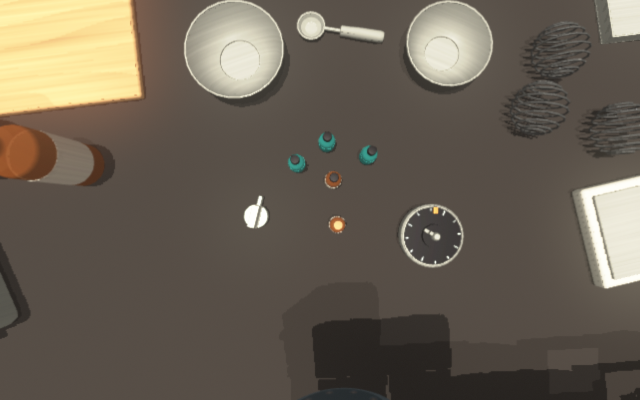

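View pics/a_wrist.png

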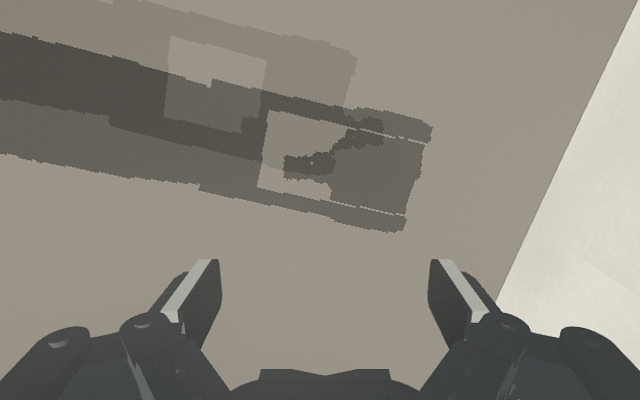

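```bash
cat > h.py <<'E'
import numpy as np, cv2
from scipy.spatial.transform import Rotation as Rn
from bench import ctrl, vision, ticket, find_in, regions_of, pinpoint
def ray(p,uv):
    K=p["intrinsics"]; d=np.array([(uv[0]-K[0,2])/K[0,0],(uv[1]-K[1,2])/K[1,1]]); u=d.copy()
    for _ in range(20): u=d/(1+p["k1"]*(u@u))
    R=np.array(p["R"]); t=np.array(p["t"])
    v=R.T@np.array([u[0],u[1],1.]); return -R.T@t, v/np.linalg.norm(v)
def onz(p,uv,z):
    c,v=ray(p,uv); return c+v*(z-c[2])/v[2]
def tri(obs):
    A=np.zeros((3,3));b=np.zeros(3)
    for p,uv in obs:
        c,v=ray(p,uv);M=np.eye(3)-np.outer(v,v);A+=M;b+=M@c
    X=np.linalg.solve(A,b)
    return X,[np.linalg.norm((np.eye(3)-np.outer(ray(p,uv)[1],ray(p,uv)[1]))@(X-ray(p,uv)[0]))*1000 for p,uv in obs]
def proj(p,X):
    c=np.array(p["R"])@X+p["t"];u=c[:2]/c[2];u=u*(1+p["k1"]*(u@u));K=p["intrinsics"]
    return np.array([K[0,0]*u[0]+K[0,2],K[1,1]*u[1]+K[1,2]])
def rot(o=None):
    o=o or ctrl.get_obs(); q=o["eef_rot"]; return Rn.from_quat([q[1],q[2],q[3],q[0]])
E
python3 - <<'E'
from h import *
np.set_printoptions(precision=4,suppress=True)
print(rot().as_matrix())
P={n:vision.camera_params(n) for n in("scene","top")}
res={}
for n in P:
    vision.camera(n)
    for q in ["knob","timer","seat","mark","rim","aim","dropper_tall","dropper_short"]:
        r=pinpoint(n,q); res[n,q]=r
        print(n,q,[(np.round(d["xy"],1),round(d["p"],2)) for d in r[:4]])
for q in ["knob","timer","seat","mark","rim","aim"]:
    try: print(q,tri([(P[n],res[n,q][0]["xy"]) for n in P]))
    except Exception as e: print(q,e)
print(ctrl.get_obs()["time_s"])
E
python3 - <<'E'
import cv2
im=cv2.imread("pics/a_top.png")
a=cv2.resize(im[190:280,385:485],None,fx=6,fy=6,interpolation=2);cv2.imwrite("pics/b1.png",a)
a=cv2.resize(im[180:245,220:300],None,fx=7,fy=7,interpolation=2);cv2.imwrite("pics/b2.png",a)
E
```

```text
[[ 0.2501 -0.0001  0.9682]
 [-0.9682  0.0013  0.2501]
 [-0.0013 -1.      0.0003]]
scene knob [(array([388.1, 233.4]), 0.6)]
scene timer [(array([243.4, 195.3]), 0.72)]
scene seat [(array([237.5, 176.5]), 0.79), (array([228.8, 187.5]), 0.6)]
scene mark [(array([229.1, 190.5]), 0.54)]
scene rim [(array([316.7, 213.7]), 0.68), (array([259. , 192.6]), 0.65)]
scene aim [(array([378.5, 243. ]), 0.78)]
scene dropper_tall [(array([336. , 261.5]), 0.85), (array([309.5, 244.1]), 0.77), (array([302.7, 270.7]), 0.64), (array([268.6, 252.1]), 0.64)]
scene dropper_short [(array([317.5, 214.7]), 0.9), (array([240.6, 176.5]), 0.27)]
top knob [(array([258. , 214.4]), 0.8)]
top timer [(array([425.6, 235.2]), 0.95)]
top seat [(array([437. , 236.2]), 0.72)]
top mark []
top rim [(array([404.3, 218.9]), 0.98)]
top aim [(array([331.9, 181.6]), 0.71), (array([261.6, 192.6]), 0.69)]
top dropper_tall [(array([299.7, 163.5]), 0.77), (array([329.8, 147. ]), 0.69), (array([363.2, 152.5]), 0.66), (array([330.8, 182.4]), 0.65)]
top dropper_short [(array([334.6, 222.5]), 0.78)]
knob (array([0.4873, 0.1415, 0.0008]), [np.float64(2.2439585817960626), np.float64(2.2439585817961403)])
timer (array([ 0.4408, -0.168 , -0.0047]), [np.float64(0.4638723973081806), np.float64(0.4638723973081038)])
seat (array([ 0.4422, -0.1735,  0.0456]), [np.float64(0.30782915078442613), np.float64(0.3078291507845197)])
mark list index out of range
rim (array([ 0.4699, -0.0613,  0.0156]), [np.float64(61.912492528649565), np.float64(61.91249252864957)])
aim (array([0.5423, 0.0668, 0.0319]), [np.float64(62.93790121937752), np.float64(62.93790121937758)])
1.05
```

View pics/b1.png

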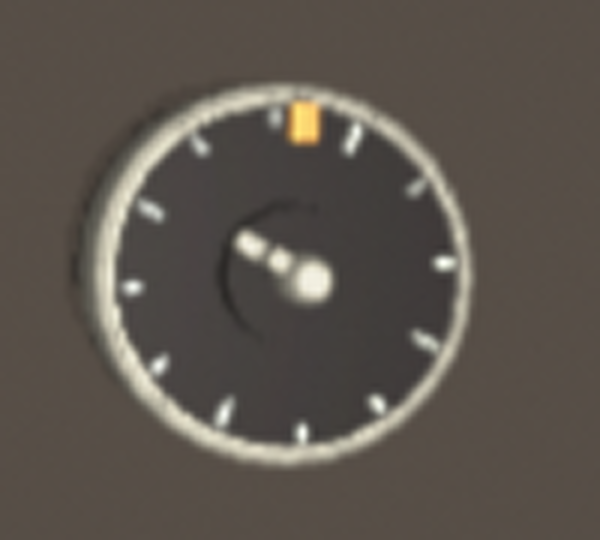

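View pics/b2.png

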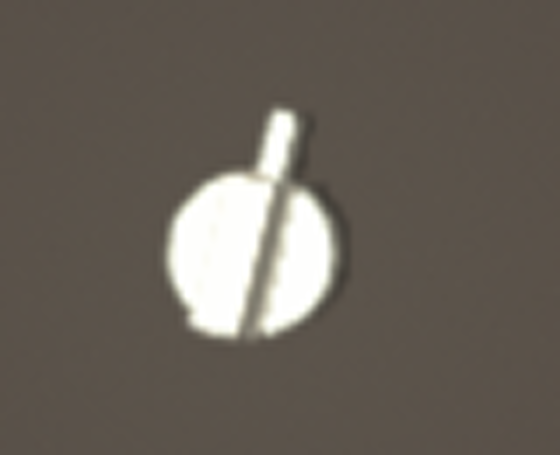

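```bash
cat >> h.py <<'E'
def goal(pos,psi_deg):
    """increments (cm, rad) to a tool-down pose with tool x at yaw psi"""
    o=ctrl.get_obs(); R=rot(o); a=np.radians(psi_deg)
    X=np.array([np.cos(a),np.sin(a),0]);Y=np.array([0,0,-1.]);Z=np.cross(X,Y)
    Rt=Rn.from_matrix(np.c_[X,Y,Z])
    d=R.inv().apply(np.array(pos)-o["eef_pos"])*100; w=(R.inv()*Rt).as_rotvec()
    m=np.linalg.norm(d)/6.25; k=np.linalg.norm(w)/0.1867
    print("xyz cm",d.round(2),"rot",w.round(3),"rows>=",round(m,1),round(k,1))
def psi():
    v=rot().as_matrix()[:,0]; return np.degrees(np.arctan2(v[1],v[0]))
E
python3 - <<'E'
from h import *
np.set_printoptions(precision=4,suppress=True)
p=vision.camera_params("wrist");o=ctrl.get_obs();R=rot(o).as_matrix()
c=-p["R"].T@p["t"]; print("cam in tool",R.T@(c-o["eef_pos"]), "fwd in tool",R.T@p["R"][2])
P=vision.camera_params("top")
g=lambda u,v,z:onz(P,(u,v),z)
C=lambda x,y,s,ox,oy:(ox+x/s-.5+.5/s,oy+y/s-.5+.5/s)
print("stub top",g(*C(312,283,6,385,190),.062),"line end",g(*C(242,240,6,385,190),.046),"case c",g(*C(285,275,6,385,190),.036),"mark",g(*C(305,121,6,385,190),.044))
print("knob tip",g(*C(285,112,7,220,180),.024),"bar line",g(*C(282,183,7,220,180),.024),g(*C(247,335,7,220,180),.024),"tip base",g(*C(270,180,7,220,180),.024),psi())
E
```

```text
cam in tool [ 0.0009 -0.1183  0.0755] fwd in tool [-0.0002  0.9558 -0.2941]
stub top [ 0.4425 -0.1675  0.062 ] line end [ 0.4541 -0.1527  0.046 ] case c [ 0.443  -0.1676  0.036 ] mark [ 0.4875 -0.1725  0.044 ]
knob tip [0.5209 0.1307 0.024 ] bar line [0.503  0.1319 0.024 ] [0.465  0.1416 0.024 ] tip base [0.5038 0.1349 0.024 ] -75.51582665239174
```

Run:
```python
from h import *
goal((.443,-.168,.20),-32)
```

```text
xyz cm [-30.16   5.63  38.69] rot [-0.    -0.759  0.   ] rows>= 7.9 4.1
```

apply_moves --increments '[{"x":-30.2,"y":5.6,"z":38.7,"ay":-0.759},{"x":-30.2,"y":5.6,"z":38.7,"ay":-0.759},{"x":-30.2,"y":5.6,"z":38.7,"ay":-0.759},{"x":-30.2,"y":5.6,"z":38.7,"ay":-0.759},{"x":-30.2,"y":5.6,"z":38.7,"ay":-0.759},{"x":-30.2,"y":5.6,"z":38.7,"ay":-0.759},{"x":-30.2,"y":5.6,"z":38.7,"ay":-0.759},{"x":-30.2,"y":5.6,"z":38.7,"ay":-0.759},{"x":-30.2,"y":5.6,"z":38.7,"ay":-0.759},{"x":-30.2,"y":5.6,"z":38.7,"ay":-0.759},{"x":-30.2,"y":5.6,"z":38.7,"ay":-0.759}]'

```text
invalid input
```

```bash
cat > shot.py <<'E'
from h import *
import sys,pickle
n=sys.argv[1]; cam=sys.argv[2] if len(sys.argv)>2 else "wrist"
p=vision.camera_params(cam); im=vision.camera(cam); cv2.imwrite(f"pics/{n}.png",im[:,:,::-1])
out={"p":p}
for q in sys.argv[3:]:
    r=pinpoint(cam,q); out[q]=[(d["xy"],d["p"]) for d in r]
    print(q,[(np.round(d["xy"],1),round(d["p"],2)) for d in r[:3]])
pickle.dump(out,open(f"pics/{n}.pkl","wb"))
o=ctrl.get_obs();print(o["time_s"],o["eef_pos"].round(4),psi().round(2),o["wrist_force"].round(2),o["opening"])
E
python3 shot.py w1 wrist seat mark rim timer
```

```text
seat []
mark []
rim []
timer []
1.3 [ 0.1438 -0.5567  0.2563] -75.52 [ 0.99 -0.55  0.44] 1.0025539997528958
```

View pics/w1.png

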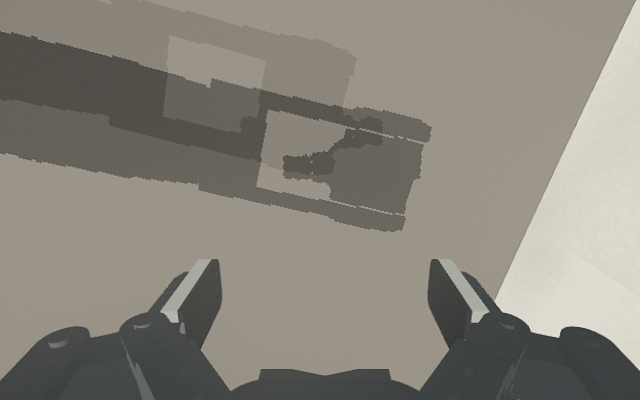

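apply_moves --increments '[{"x":-30.2,"y":5.6,"z":38.7,"ax":0,"ay":-0.759,"az":0,"grip":0},{"x":-30.2,"y":5.6,"z":38.7,"ax":0,"ay":-0.759,"az":0,"grip":0},{"x":-30.2,"y":5.6,"z":38.7,"ax":0,"ay":-0.759,"az":0,"grip":0},{"x":-30.2,"y":5.6,"z":38.7,"ax":0,"ay":-0.759,"az":0,"grip":0},{"x":-30.2,"y":5.6,"z":38.7,"ax":0,"ay":-0.759,"az":0,"grip":0},{"x":-30.2,"y":5.6,"z":38.7,"ax":0,"ay":-0.759,"az":0,"grip":0},{"x":-30.2,"y":5.6,"z":38.7,"ax":0,"ay":-0.759,"az":0,"grip":0},{"x":-30.2,"y":5.6,"z":38.7,"ax":0,"ay":-0.759,"az":0,"grip":0},{"x":-30.2,"y":5.6,"z":38.7,"ax":0,"ay":-0.759,"az":0,"grip":0},{"x":-30.2,"y":5.6,"z":38.7,"ax":0,"ay":-0.759,"az":0,"grip":0},{"x":-30.2,"y":5.6,"z":38.7,"ax":0,"ay":-0.759,"az":0,"grip":0}]'

```text
time_s: 2.68
eef_pos: [0.4426, -0.1687, 0.2005]
eef_rot: [-0.679, 0.68, -0.196, 0.196]
wrist_force: [0.8, 0.4, -0.3]
opening: 1.004
```

```bash
python3 shot.py w2 wrist seat mark rim timer
```

```text
seat [(array([321.3, 185.1]), 0.75)]
mark [(array([369.8, 165.4]), 0.65)]
rim [(array([318.9, 110.8]), 0.69)]
timer [(array([323.8, 171.1]), 0.89)]
2.925 [ 0.4427 -0.1684  0.2004] -32.13 [ 0.63  0.21 -0.08] 1.0011307153170244
```

View pics/w2.png

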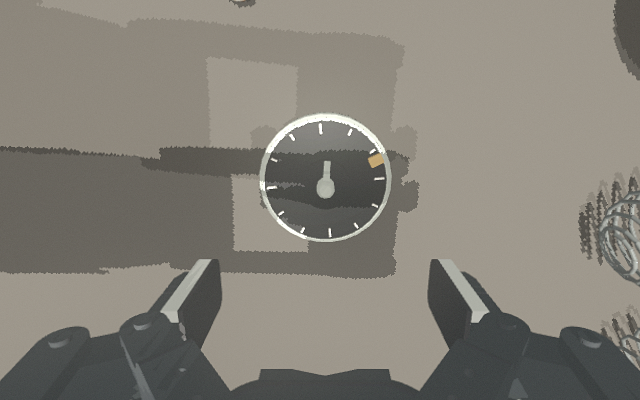

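apply_moves --increments '[{"x":0,"y":2,"z":-5,"ax":0,"ay":0,"az":0,"grip":0},{"x":0,"y":2,"z":-5,"ax":0,"ay":0,"az":0,"grip":0},{"x":0,"y":2,"z":-5,"ax":0,"ay":0,"az":0,"grip":0}]'

```text
time_s: 3.3
eef_pos: [0.4161, -0.2109, 0.1806]
eef_rot: [0.679, -0.679, 0.196, -0.196]
wrist_force: [0.5, 0.0, -0.1]
opening: 1.004
```

```bash
python3 shot.py w3 wrist seat mark rim timer
python3 - <<'E'
import cv2
im=cv2.imread("pics/w2.png");cv2.imwrite("pics/w2z.png",cv2.resize(im[105:250,245:405],None,fx=5,fy=4,interpolation=2)[:600,:800]) if 0 else cv2.imwrite("pics/w2z.png",cv2.resize(im[105:250,250:400],None,fx=4,fy=4,interpolation=2))
im=cv2.imread("pics/w3.png");cv2.imwrite("pics/w3z.png",cv2.resize(im[180:380,220:420],None,fx=3,fy=3,interpolation=2))
E
```

```text
seat [(array([320.8, 125.5]), 0.77)]
mark [(array([374.4,  96.2]), 0.63), (array([315. ,  42.7]), 0.5)]
rim [(array([317.1,  41. ]), 0.95)]
timer [(array([326.5, 120.5]), 0.75)]
3.55 [ 0.4166 -0.2102  0.1808] -32.06 [0.05 0.26 0.75] 1.0000361264894873
```

View pics/w2z.png

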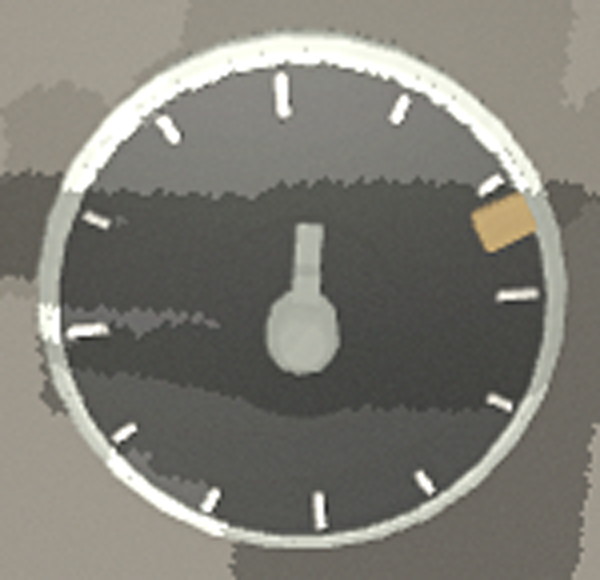

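View pics/w3z.png

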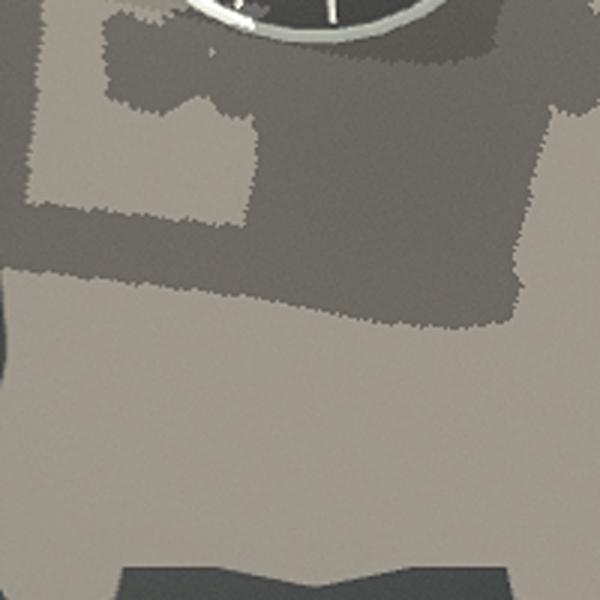

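Run:
```python
import cv2
im=cv2.imread("pics/w3.png");cv2.imwrite("pics/w3z.png",cv2.resize(im[30:205,240:410],None,fx=4,fy=4,interpolation=2)[:600])
```

```text
(no output)
```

View pics/w3z.png

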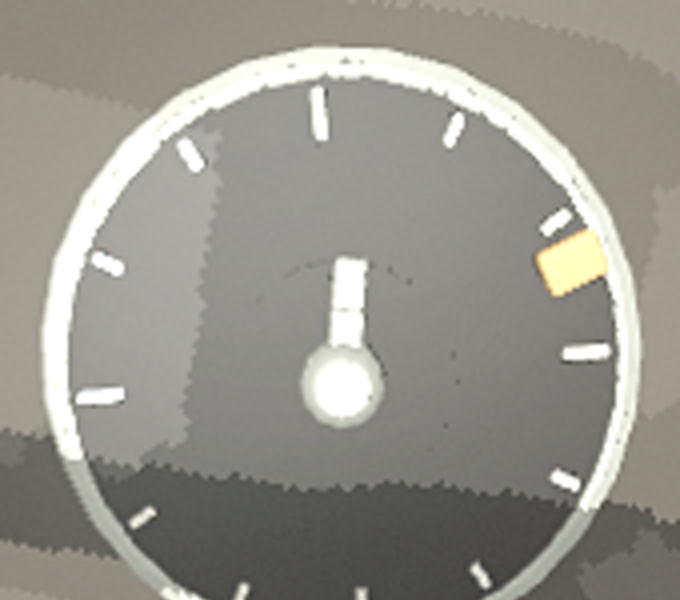

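Run:
```python
from h import *
import pickle
np.set_printoptions(precision=4,suppress=True)
A=pickle.load(open("pics/w2.pkl","rb"));B=pickle.load(open("pics/w3.pkl","rb"))
T=vision.camera_params("top");
f=lambda x,y,s,o:((x+.5)/s-.5+o[0],(y+.5)/s-.5+o[1])
a=lambda x,y:(A["p"],f(x,y,4,(250,105)));b=lambda x,y:(B["p"],f(x,y,4,(240,30)));t=lambda x,y:(T,f(x,y,6,(385,190)))
for n,l in dict(stub=[a(302,337),b(342,388),t(312,283)],lineend=[a(310,225),b(351,260),t(242,240)],mark_in=[a(481,234),b(547,274),t(305,142)],markout=[a(532,211),b(602,252),t(305,102)],zero_out=[a(281,73),b(317,88)],zero_in=[a(284,117),b(322,138)],c=[a(302,290)]).items():
    print(n,*([tri(l),tri(l[:2])[0]] if len(l)>1 else []),[onz(p,u,{'stub':.062,'lineend':.046,'c':.036}.get(n,.044 if 'mark' in n else .038))[:2] for p,u in l])
for q in("seat","rim","timer","mark"): print(q,tri([(A["p"],A[q][0][0]),(B["p"],B[q][0][0])]))
```

```text
stub (array([ 0.4429, -0.1702,  0.0529]), [np.float64(0.5407617376462481), np.float64(0.649242400271901), np.float64(1.1567653213640146)]) [ 0.4437 -0.1699  0.0545] [array([ 0.4448, -0.1681]), array([ 0.4441, -0.1692]), array([ 0.4425, -0.1675])]
lineend (array([ 0.4553, -0.1533,  0.0451]), [np.float64(0.6468953244947572), np.float64(0.7559154022111968), np.float64(1.302970383262498)]) [ 0.456  -0.1532  0.048 ] [array([ 0.4559, -0.1535]), array([ 0.456 , -0.1532]), array([ 0.4541, -0.1527])]
mark_in (array([ 0.4827, -0.1729,  0.0446]), [np.float64(0.6492661172148603), np.float64(0.8058081991207358), np.float64(1.454983123908681)]) [ 0.4834 -0.1732  0.0448] [array([ 0.4833, -0.1734]), array([ 0.4835, -0.1733]), array([ 0.4815, -0.1723])]
markout (array([ 0.4938, -0.1757,  0.0373]), [np.float64(0.8205722630168015), np.float64(0.49674190585595457), np.float64(1.2906156747813835)]) [ 0.4941 -0.1758  0.0391] [array([ 0.4941, -0.1747]), array([ 0.4933, -0.1752]), array([ 0.4929, -0.1727])]
zero_out (array([ 0.4661, -0.1264,  0.0373]), [np.float64(0.07942940241501036), np.float64(0.07942940241490659)]) [ 0.4661 -0.1264  0.0373] [array([ 0.4662, -0.1264]), array([ 0.466 , -0.1264])]
zero_in (array([ 0.4623, -0.1337,  0.0403]), [np.float64(0.04943084495327), np.float64(0.04943084495328187)]) [ 0.4623 -0.1337  0.0403] [array([ 0.4621, -0.1339]), array([ 0.4624, -0.1336])]
c [array([ 0.4463, -0.1659])]
seat (array([ 0.4408, -0.1688,  0.0413]), [np.float64(0.023402814042747338), np.float64(0.023402814042645447)])
rim (array([ 0.4695, -0.1188,  0.0231]), [np.float64(0.32846196080989337), np.float64(0.3284619608099208)])
timer (array([ 0.4428, -0.1716, -0.0143]), [np.float64(1.2053335876666817), np.float64(1.2053335876665316)])
mark (array([ 0.4818, -0.1703,  0.0607]), [np.float64(0.6690337890623449), np.float64(0.6690337890623996)])
```

```bash
python3 - <<'E'
from h import *
import pickle
np.set_printoptions(precision=4,suppress=True)
from scipy.optimize import least_squares
A=pickle.load(open("pics/w2.pkl","rb"));B=pickle.load(open("pics/w3.pkl","rb"))
f=lambda x,y,s,o:((x+.5)/s-.5+o[0],(y+.5)/s-.5+o[1])
S=[(283,95),(517,295),(320,510),(88,331)];s=[(400,108),(490,185),(500,403),(425,482),(210,500),(123,432),(97,220),(168,130)]
S3=[(319,112),(586,352),(100,397)];s3=[(455,129),(556,222),(566,480),(482,576),(142,517),(107,264),(191,155)]
for P,o,L,l in((A["p"],(250,105),S,s),(B["p"],(240,30),S3,s3)):
    W=lambda pts:np.array([onz(P,f(*q,4,o),.038)[:2] for q in pts])
    a,b=W(L),W(l)
    fun=lambda v:np.r_[np.linalg.norm(a-v[:2],axis=1)-v[2],np.linalg.norm(b-v[:2],axis=1)-v[3]]
    r=least_squares(fun,[.444,-.168,.04,.04]);print(r.x,r.fun*1000)
    c=r.x[:2]
    d=np.r_[a,b]-c; ang=np.degrees(np.arctan2(d[:,1],d[:,0])); print(((ang+15)%30-15).round(1),ang[0])
E
python3 - <<'E'
import cv2
im=cv2.imread("pics/w3.png");cv2.imwrite("pics/w3y.png",cv2.resize(im[85:145,295:360],None,fx=9,fy=9,interpolation=2))
im=cv2.imread("pics/w2.png");cv2.imwrite("pics/w2y.png",cv2.resize(im[150:210,295:360],None,fx=9,fy=9,interpolation=2))
E
```

```text
[ 0.444  -0.1695  0.0441  0.0457] [ 0.0774 -0.0445 -0.1687  0.1357  0.0101  0.0653  0.0994 -0.1125  0.1564
  0.0696 -0.2299 -0.0584]
[2.8 2.7 3.  3.  3.1 2.9 2.6 3.  2.5 2.5 2.9 3.3] 62.783450501066866
[ 0.4441 -0.1694  0.0443  0.0457] [ 0.1129 -0.1357  0.0228  0.032   0.0198 -0.0243  0.1374 -0.1045  0.1176
 -0.1781]
[3.  2.9 3.1 2.8 2.8 2.9 3.  2.8 3.1 2.9] 63.020265072926136
```

View pics/w3y.png

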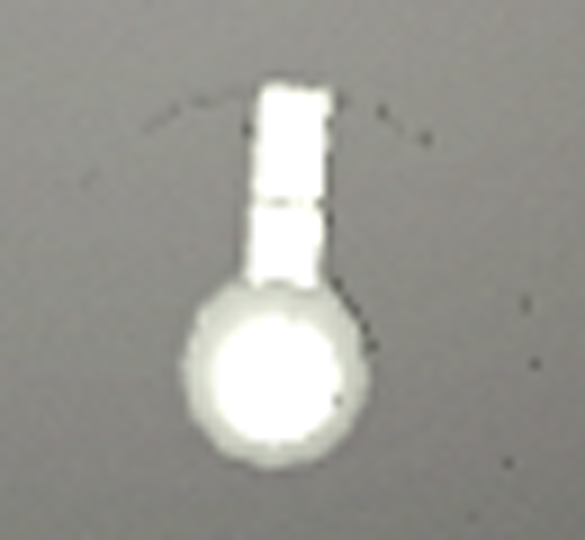

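View pics/w2y.png

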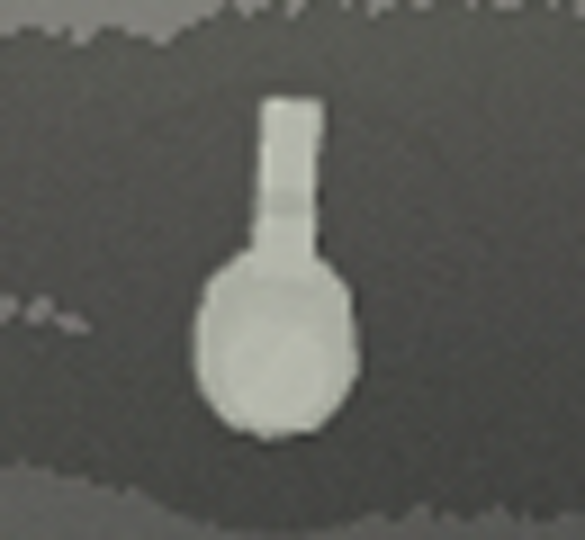

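Run:
```python
from h import *
goal((.485,.137,.20),-104)
```

```text
xyz cm [-12.63  -1.93  33.06] rot [-1.000e-03  1.256e+00  1.000e-03] rows>= 5.7 6.7
```

apply_moves --increments '[{"x":-12.6,"y":-1.9,"z":33.1,"ax":0,"ay":1.256,"az":0,"grip":0},{"x":-12.6,"y":-1.9,"z":33.1,"ax":0,"ay":1.256,"az":0,"grip":0},{"x":-12.6,"y":-1.9,"z":33.1,"ax":0,"ay":1.256,"az":0,"grip":0},{"x":-12.6,"y":-1.9,"z":33.1,"ax":0,"ay":1.256,"az":0,"grip":0},{"x":-12.6,"y":-1.9,"z":33.1,"ax":0,"ay":1.256,"az":0,"grip":0},{"x":-12.6,"y":-1.9,"z":33.1,"ax":0,"ay":1.256,"az":0,"grip":0},{"x":-12.6,"y":-1.9,"z":33.1,"ax":0,"ay":1.256,"az":0,"grip":0},{"x":-12.6,"y":-1.9,"z":33.1,"ax":0,"ay":1.256,"az":0,"grip":0},{"x":-12.6,"y":-1.9,"z":33.1,"ax":0,"ay":1.256,"az":0,"grip":0}]'

```text
time_s: 4.68
eef_pos: [0.4854, 0.1382, 0.1997]
eef_rot: [-0.436, 0.436, -0.556, 0.557]
wrist_force: [-0.0, -1.6, -0.3]
opening: 0.998
```

```bash
python3 shot.py k1 wrist knob aim
python3 - <<'E'
import cv2
im=cv2.imread("pics/k1.png");cv2.imwrite("pics/k1z.png",cv2.resize(im[110:250,250:400],None,fx=4,fy=4,interpolation=2))
E
```

```text
knob [(array([320.2, 171.2]), 0.63)]
aim [(array([321.6, 130.6]), 0.78)]
4.825 [0.4855 0.1371 0.1997] -103.92 [ 0.89 -0.15 -1.13] 1.0028781142595709
```

View pics/k1.png

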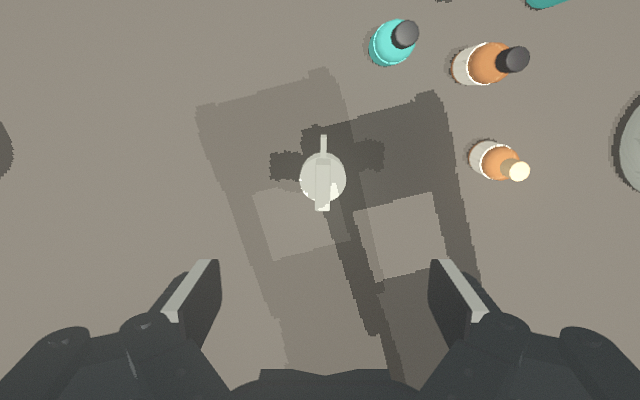

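View pics/k1z.png

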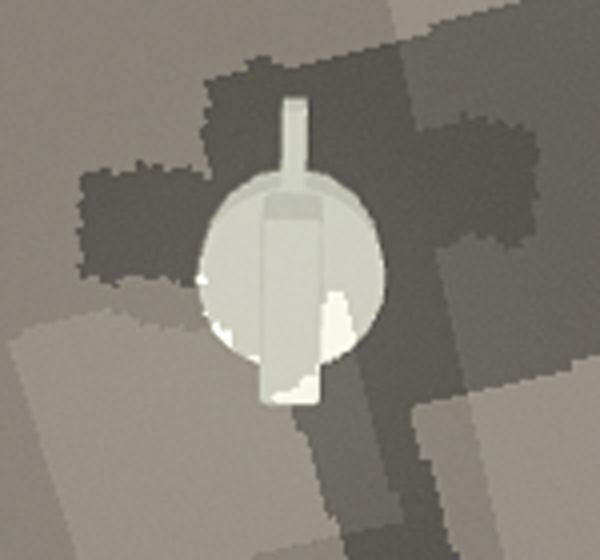

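apply_moves --increments '[{"x":0,"y":2,"z":-3,"ax":0,"ay":0,"az":0,"grip":0},{"x":0,"y":2,"z":-3,"ax":0,"ay":0,"az":0,"grip":0},{"x":0,"y":2,"z":-3,"ax":0,"ay":0,"az":0,"grip":0}]'

```text
time_s: 5.2
eef_pos: [0.4571, 0.1439, 0.1802]
eef_rot: [-0.436, 0.435, -0.556, 0.558]
wrist_force: [0.6, -0.2, 0.6]
opening: 1.0
```

```bash
python3 shot.py k2 wrist knob aim
python3 - <<'E'
import cv2
im=cv2.imread("pics/k2.png");cv2.imwrite("pics/k2z.png",cv2.resize(im[60:200,250:400],None,fx=4,fy=4,interpolation=2))
E
```

```text
knob [(array([320.2, 143.3]), 0.69)]
aim [(array([318.4,  98.3]), 0.87)]
5.35 [0.4575 0.144  0.1804] -103.94 [ 0.54  0.2  -0.85] 1.0034364180736435
```

View pics/k2z.png

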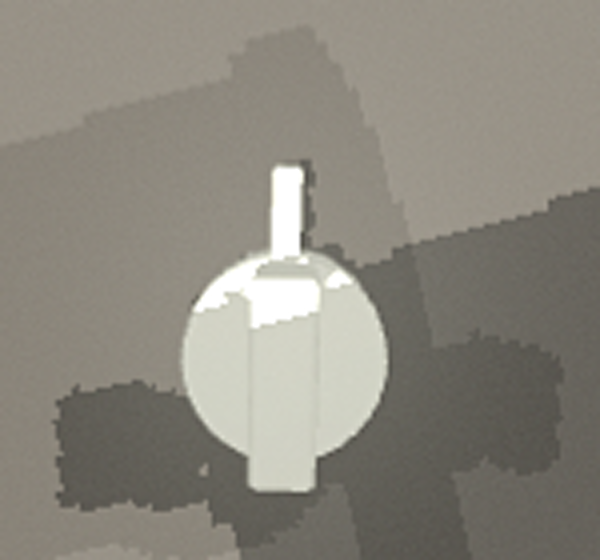

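Run:
```python
from h import *
import pickle
np.set_printoptions(precision=4,suppress=True)
A=pickle.load(open("pics/k1.pkl","rb"));B=pickle.load(open("pics/k2.pkl","rb"))
f=lambda x,y,s,o:((x+.5)/s-.5+o[0],(y+.5)/s-.5+o[1])
a=lambda x,y:(A["p"],f(x,y,4,(250,110)));b=lambda x,y:(B["p"],f(x,y,4,(250,60)))
for n,(u,v,z) in dict(fl=((261,218),(249,280),.052),fr=((322,218),(321,280),.052),br=((320,404),(316,492),.052),bl=((260,404),(248,492),.052),tip=((295,98),(288,167),.024),barc=((291,311),(284,386),.052)).items():
    l=[a(*u),b(*v)]; print(n,*tri(l),[onz(p,w,z)[:2] for p,w in l])
```

```text
fl [0.5056 0.1402 0.0485] [np.float64(0.07212263457357757), np.float64(0.07212263457356825)] [array([0.5063, 0.1399]), array([0.506 , 0.1401])]
fr [0.5026 0.1284 0.0482] [np.float64(0.3040224644359835), np.float64(0.3040224644360009)] [array([0.5035, 0.1285]), array([0.503, 0.128])]
br [0.4654 0.1381 0.0474] [np.float64(0.01985912028246278), np.float64(0.01985912028240199)] [array([0.4669, 0.1378]), array([0.4665, 0.1378])]
bl [0.4685 0.15   0.048 ] [np.float64(0.13972068494985587), np.float64(0.13972068494985337)] [array([0.4698, 0.1494]), array([0.4695, 0.1497])]
tip [0.521  0.1297 0.0034] [np.float64(0.05023911567742341), np.float64(0.05023911567735855)] [array([0.5235, 0.129 ]), array([0.5217, 0.1295])]
barc [0.486  0.139  0.0484] [np.float64(0.051241097300193834), np.float64(0.051241097300265215)] [array([0.487 , 0.1387]), array([0.4866, 0.1387])]
```

Run:
```python
from h import *
goal((.4867,.1389,.10),-104.6)
goal((.4867,.1389,.057),-104.6)
```

```text
xyz cm [-0.21  8.05  2.94] rot [-0.003  0.011 -0.   ] rows>= 1.4 0.1
xyz cm [-0.21 12.35  2.93] rot [-0.003  0.011 -0.   ] rows>= 2.0 0.1
```

apply_moves --increments '[{"x":-0.21,"y":8,"z":2.94,"ax":-0.003,"ay":0.011,"az":0,"grip":0},{"x":-0.21,"y":8,"z":2.94,"ax":-0.003,"ay":0.011,"az":0,"grip":0},{"x":-0.21,"y":8,"z":2.94,"ax":-0.003,"ay":0.011,"az":0,"grip":0.3},{"x":-0.21,"y":10.5,"z":2.93,"ax":-0.003,"ay":0.011,"az":0,"grip":0.4},{"x":-0.21,"y":12.3,"z":2.93,"ax":-0.003,"ay":0.011,"az":0,"grip":0.5},{"x":-0.21,"y":12.3,"z":2.93,"ax":-0.003,"ay":0.011,"az":0,"grip":0.5},{"x":-0.21,"y":12.3,"z":2.93,"ax":-0.003,"ay":0.011,"az":0,"grip":0.5}]'

```text
time_s: 6.22
eef_pos: [0.4878, 0.139, 0.0591]
eef_rot: [-0.433, 0.432, -0.559, 0.56]
wrist_force: [-0.2, -0.1, 0.1]
opening: 0.5
```

```bash
python3 shot.py g1 wrist knob aim; python3 shot.py g1s scene
```

```text
knob [(array([322.6, 235.2]), 0.61)]
aim [(array([322. , 166.8]), 0.84)]
6.375 [0.4877 0.139  0.0588] -104.57 [-0.56 -0.16 -0.3 ] 0.4998605882542578
6.425 [0.4875 0.1389 0.0586] -104.57 [-0.65  0.22  0.2 ] 0.5034061149225295
```

View pics/g1.png

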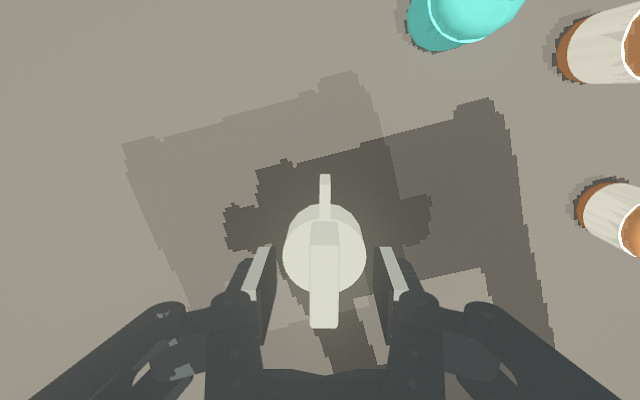

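Run:
```python
import cv2
im=cv2.imread("pics/g1s.png");cv2.imwrite("pics/g1sz.png",cv2.resize(im[140:270,310:460],None,fx=4,fy=4,interpolation=2))
```

```text
(no output)
```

View pics/g1sz.png

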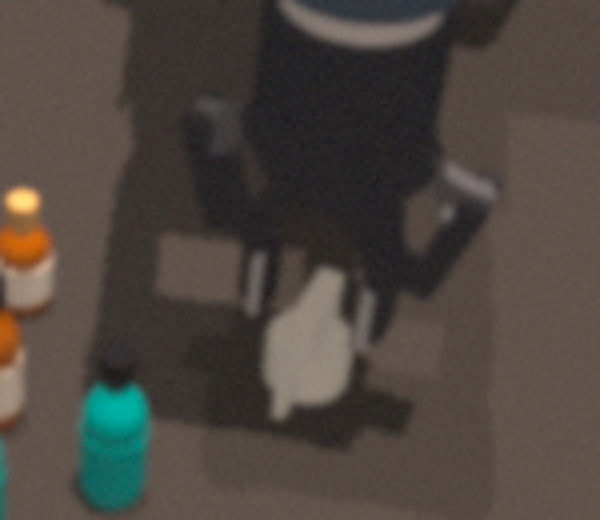

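apply_moves --increments '[{"x":0,"y":0.2,"z":-0.08,"ax":0,"ay":0,"az":0,"grip":0.7},{"x":0,"y":0.2,"z":-0.08,"ax":0,"ay":0,"az":0,"grip":0.8},{"x":0,"y":0.2,"z":-0.08,"ax":0,"ay":0,"az":0,"grip":1},{"x":0,"y":0.2,"z":-0.08,"ax":0,"ay":0,"az":0,"grip":1},{"x":0,"y":0.2,"z":-0.08,"ax":0,"ay":0,"az":0,"grip":1}]'

```text
time_s: 7.05
eef_pos: [0.4868, 0.1392, 0.0567]
eef_rot: [-0.433, 0.432, -0.559, 0.56]
wrist_force: [-0.1, 0.3, 0.7]
opening: 0.127
```

```bash
python3 shot.py g2 wrist knob aim
```

```text
knob [(array([320.6, 237. ]), 0.86), (array([323.3, 166.8]), 0.23)]
aim [(array([322.4, 168.2]), 0.65)]
7.2 [0.4868 0.1392 0.0567] -104.57 [-0.21  0.78  3.03] 0.12824533800202137
```

View pics/g2.png

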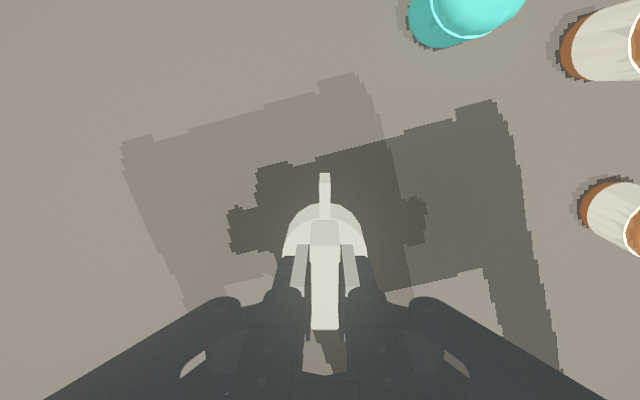

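apply_moves --increments '[{"x":0,"y":-6,"z":0,"ax":0,"ay":0,"az":0,"grip":1},{"x":0,"y":-12,"z":0,"ax":0,"ay":0,"az":0,"grip":1},{"x":0,"y":-15,"z":0,"ax":0,"ay":0,"az":0,"grip":1},{"x":0,"y":-15,"z":0,"ax":0,"ay":0,"az":0,"grip":1}]'

```text
time_s: 7.7
eef_pos: [0.4882, 0.1392, 0.2093]
eef_rot: [-0.435, 0.43, -0.558, 0.561]
wrist_force: [-0.8, 0.0, -1.3]
opening: 0.126
```

```bash
python3 shot.py g3 wrist knob aim
python3 - <<'E'
from h import *
goal((.4442,-.1692,.16),-36.5)
E
```

```text
knob [(array([321.8, 235.2]), 0.74)]
aim [(array([321.9, 167.2]), 0.84)]
7.85 [0.4854 0.139  0.2049] -104.57 [-0.05 -0.41 -0.04] 0.12846234960793176
xyz cm [30.87  4.49  3.77] rot [ 1.000e-03 -1.188e+00 -1.000e-03] rows>= 5.0 6.4
```

View pics/g3.png

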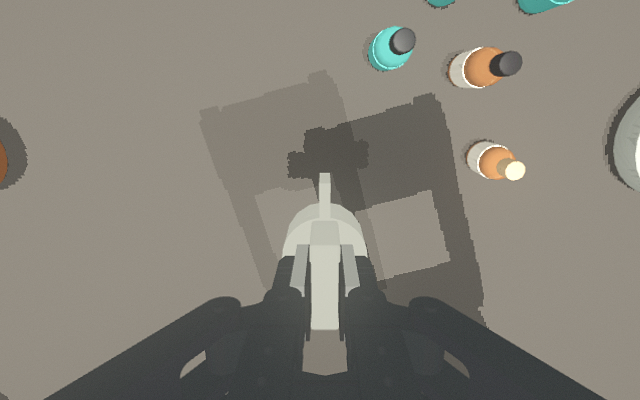

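apply_moves --increments '[{"x":30.9,"y":0,"z":3.8,"ax":0,"ay":-1.188,"az":0,"grip":1},{"x":30.9,"y":0,"z":3.8,"ax":0,"ay":-1.188,"az":0,"grip":1},{"x":30.9,"y":0,"z":3.8,"ax":0,"ay":-1.188,"az":0,"grip":1},{"x":30.9,"y":0,"z":3.8,"ax":0,"ay":-1.188,"az":0,"grip":1},{"x":30.9,"y":0,"z":3.8,"ax":0,"ay":-1.188,"az":0,"grip":1},{"x":30.9,"y":0,"z":3.8,"ax":0,"ay":-1.188,"az":0,"grip":1},{"x":30.9,"y":0,"z":3.8,"ax":0,"ay":-1.188,"az":0,"grip":1},{"x":30.9,"y":4.5,"z":3.8,"ax":0,"ay":-1.188,"az":0,"grip":1},{"x":30.9,"y":4.5,"z":3.8,"ax":0,"ay":-1.188,"az":0,"grip":1},{"x":30.9,"y":4.5,"z":3.8,"ax":0,"ay":-1.188,"az":0,"grip":1}]'

```text
time_s: 9.1
eef_pos: [0.4442, -0.1693, 0.1598]
eef_rot: [0.672, -0.671, 0.222, -0.221]
wrist_force: [0.4, -0.3, 1.1]
opening: 0.124
```

```bash
python3 shot.py h1 wrist rim mark seat
python3 - <<'E'
from h import *
goal((.4442,-.1692,.13),-36.5)
E
```

```text
rim [(array([306.7, 120.3]), 0.72)]
mark [(array([376.3, 170.3]), 0.56)]
seat [(array([319.6, 204.3]), 0.65)]
9.3 [ 0.4452 -0.1699  0.1611] -36.49 [ 0.3   0.43 -0.36] 0.12386744102007033
xyz cm [-0.12  3.11 -0.  ] rot [0.    0.    0.001] rows>= 0.5 0.0
```

View pics/h1.png

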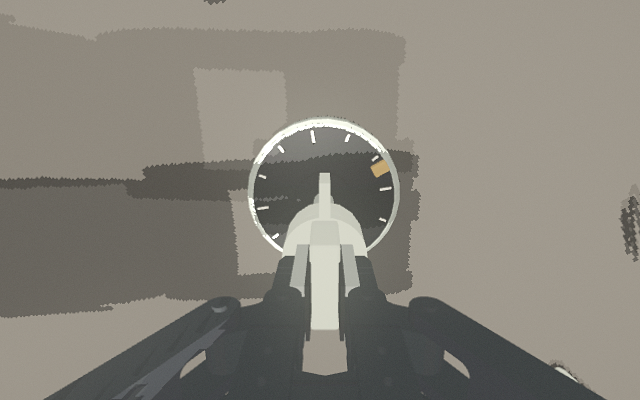

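apply_moves --increments '[{"x":-0.08,"y":2,"z":0,"ax":0,"ay":0,"az":0,"grip":1},{"x":-0.1,"y":3.1,"z":0,"ax":0,"ay":0,"az":0,"grip":1},{"x":-0.1,"y":3.1,"z":0,"ax":0,"ay":0,"az":0,"grip":1},{"x":-0.1,"y":3.1,"z":0,"ax":0,"ay":0,"az":0,"grip":1}]'

```text
time_s: 9.8
eef_pos: [0.4447, -0.1695, 0.1307]
eef_rot: [-0.671, 0.672, -0.221, 0.222]
wrist_force: [0.4, -0.1, -0.2]
opening: 0.127
```

```bash
python3 shot.py h2 scene
python3 - <<'E'
from h import *
goal((.4442,-.1692,.115),-36.5)
im=cv2.imread("pics/h2.png");cv2.imwrite("pics/h2z.png",cv2.resize(im[110:230,180:330],None,fx=5,fy=5,interpolation=2))
E
```

```text
9.85 [ 0.4448 -0.1696  0.1308] -36.49 [ 0.14 -0.16  0.66] 0.12388582687145082
xyz cm [-0.07  1.58 -0.  ] rot [0.    0.    0.002] rows>= 0.3 0.0
```

View pics/h2z.png

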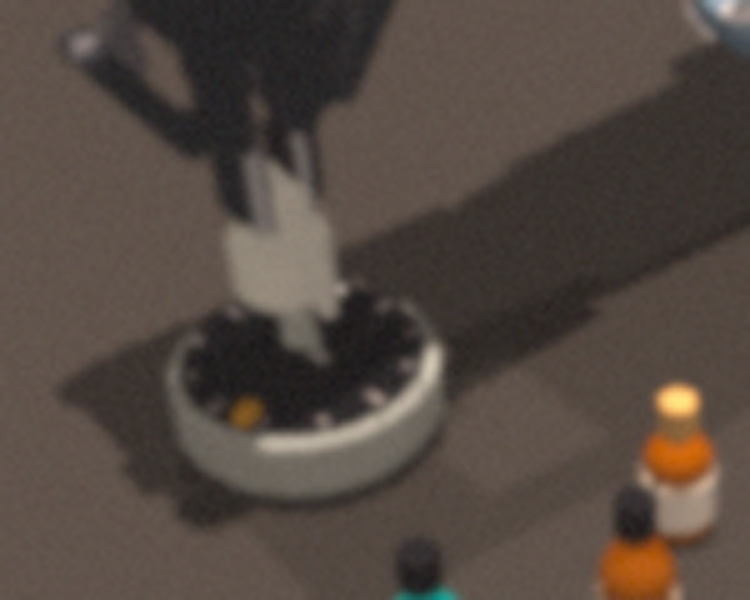

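Pointer sits over the key line, stub (≈(285,330) in crop) just below the knob. Lower gently.

apply_moves --increments '[{"x":-0.05,"y":0.8,"z":0,"ax":0,"ay":0,"az":0,"grip":1},{"x":-0.05,"y":1.2,"z":0,"ax":0,"ay":0,"az":0,"grip":1},{"x":-0.05,"y":1.6,"z":0,"ax":0,"ay":0,"az":0,"grip":1},{"x":-0.05,"y":1.6,"z":0,"ax":0,"ay":0,"az":0,"grip":1}]'

```text
time_s: 10.35
eef_pos: [0.4442, -0.1691, 0.1143]
eef_rot: [-0.671, 0.672, -0.221, 0.222]
wrist_force: [0.1, 1.1, 0.3]
opening: 0.126
```

apply_moves --increments '[{"x":0,"y":0.3,"z":0,"ax":0,"ay":0,"az":0,"grip":1},{"x":0,"y":0.5,"z":0,"ax":0,"ay":0,"az":0,"grip":1},{"x":0,"y":0.5,"z":0,"ax":0,"ay":0,"az":0,"grip":1}]'

```text
time_s: 10.72
eef_pos: [0.4441, -0.1691, 0.1092]
eef_rot: [-0.671, 0.672, -0.221, 0.222]
wrist_force: [-0.2, 0.1, -0.5]
opening: 0.123
```

Past the key's top with no force: it's in the slot.

apply_moves --increments '[{"x":0,"y":0.3,"z":0,"ax":0,"ay":0,"az":0,"grip":1},{"x":0,"y":0.5,"z":0,"ax":0,"ay":0,"az":0,"grip":1},{"x":0,"y":0.65,"z":0,"ax":0,"ay":0,"az":0,"grip":1},{"x":0,"y":0.65,"z":0,"ax":0,"ay":0,"az":0,"grip":1}]'

```text
time_s: 11.22
eef_pos: [0.4441, -0.1691, 0.1027]
eef_rot: [-0.671, 0.672, -0.221, 0.222]
wrist_force: [0.9, 0.3, -0.1]
opening: 0.127
```

apply_moves --increments '[{"x":0,"y":0.15,"z":0,"ax":0,"ay":0,"az":0,"grip":1},{"x":0,"y":0.15,"z":0,"ax":0,"ay":0,"az":0,"grip":1}]'

```text
time_s: 11.48
eef_pos: [0.4444, -0.1693, 0.1025]
eef_rot: [-0.671, 0.672, -0.221, 0.222]
wrist_force: [-5.2, 2.5, 14.0]
opening: 0.13
```

apply_moves --increments '[{"x":-0.03,"y":0.22,"z":-0.01,"ax":0,"ay":0,"az":0,"grip":1},{"x":-0.03,"y":0.22,"z":-0.01,"ax":0,"ay":0,"az":0,"grip":1}]'

```text
time_s: 11.72
eef_pos: [0.4445, -0.1694, 0.1024]
eef_rot: [-0.671, 0.672, -0.221, 0.222]
wrist_force: [-7.7, 5.2, 22.3]
opening: 0.125
```

Run:
```python
from h import *
o=ctrl.get_obs();print(o["eef_pos"],o["wrist_force"],o["torque"],psi())
```

```text
[ 0.44446282 -0.1693531   0.10241461] [-7.70618396  5.15660911 22.33806057] [ 0.89121953  1.34232718 -0.04098382] -36.454501747059034
```

apply_moves --increments '[{"x":-0.09,"y":0.22,"z":-0.01,"ax":0,"ay":0.06,"az":0,"grip":1},{"x":-0.09,"y":0.22,"z":-0.01,"ax":0,"ay":0.12,"az":0,"grip":1},{"x":-0.09,"y":0.22,"z":-0.01,"ax":0,"ay":0.2,"az":0,"grip":1}]'

```text
time_s: 12.1
eef_pos: [0.4444, -0.1695, 0.1025]
eef_rot: [-0.645, 0.647, -0.287, 0.289]
wrist_force: [-6.8, 2.5, 20.9]
opening: 0.125
```

```bash
python3 - <<'E'
from h import *
o=ctrl.get_obs();print(o["eef_pos"],o["wrist_force"],o["torque"],psi())
E
python3 shot.py t1 wrist rim mark; python3 shot.py t1s top rim
```

```text
[ 0.44439021 -0.16946582  0.10245211] [-6.81553467  2.48989424 20.93175671] [0.62366205 1.26207058 0.20762191] -48.008378254807816
rim [(array([282. , 133.2]), 0.7)]
mark [(array([377.7, 183.5]), 0.78)]
12.25 [ 0.4444 -0.1695  0.1025] -47.92 [-6.09  3.32 21.06] 0.12404532616571293
rim [(array([402.1, 219.9]), 0.61)]
12.35 [ 0.4444 -0.1695  0.1025] -47.91 [-6.5   3.58 20.92] 0.12412038340466598
```

View pics/t1.png

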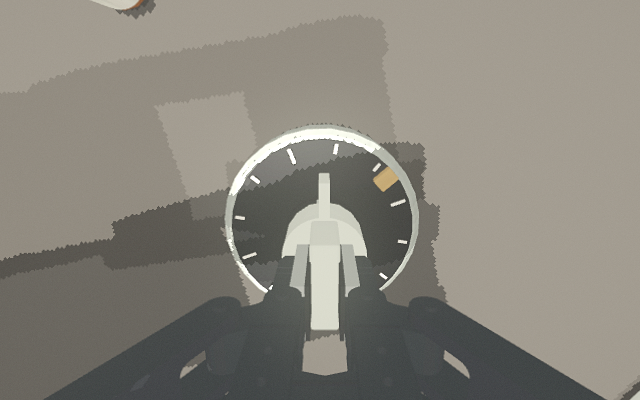

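apply_moves --increments '[{"x":-0.08,"y":0.22,"z":-0.04,"ax":0,"ay":0.1,"az":0,"grip":1},{"x":-0.08,"y":0.22,"z":-0.04,"ax":0,"ay":0.2,"az":0,"grip":1},{"x":-0.08,"y":0.22,"z":-0.04,"ax":0,"ay":0.3,"az":0,"grip":1},{"x":-0.08,"y":0.22,"z":-0.04,"ax":0,"ay":0.4,"az":0,"grip":1}]'

```text
time_s: 12.85
eef_pos: [0.4441, -0.1697, 0.1024]
eef_rot: [-0.575, 0.576, -0.409, 0.412]
wrist_force: [-7.3, 3.3, 21.6]
opening: 0.126
```

```bash
python3 - <<'E'
from h import *
o=ctrl.get_obs();print(o["eef_pos"],o["wrist_force"],o["torque"],psi())
E
python3 shot.py t2 wrist rim mark; python3 shot.py t2s top rim
```

```text
[ 0.444061   -0.16965489  0.10244351] [-7.27528877  3.2920247  21.59749032] [0.64974911 1.42042219 0.19113886] -70.96309404774479
rim [(array([246.4, 157.6]), 0.6)]
mark [(array([356. , 166.9]), 0.9)]
13.0 [ 0.444  -0.1696  0.1024] -70.84 [-7.13  3.72 20.68] 0.12733424438624036
rim [(array([401.6, 220.1]), 0.89)]
13.1 [ 0.4441 -0.1696  0.1024] -70.81 [-7.27  4.22 21.42] 0.12736375055551788
```

View pics/t2.png

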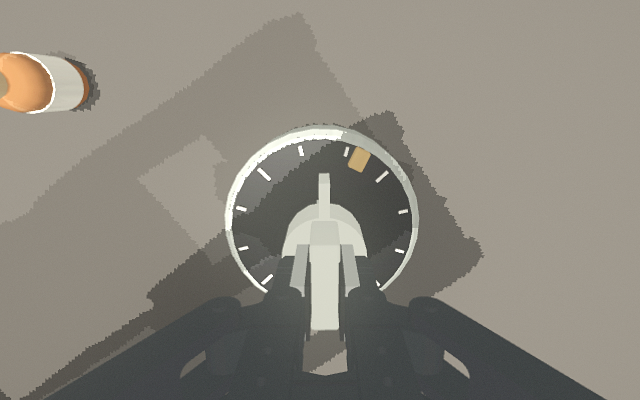

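Run:
```python
from h import *
import pickle
A=pickle.load(open("pics/t1.pkl","rb"));B=pickle.load(open("pics/t2.pkl","rb"))
for P,z,m in((A["p"],(292,157),(385.5,179.5)),(B["p"],(264,174),(359,159.5))):
    print(onz(P,z,.038)[:2].round(4),onz(P,m,.044)[:2].round(4))
```

```text
[ 0.4638 -0.1308] [ 0.4883 -0.1739]
[ 0.4639 -0.1302] [ 0.4885 -0.1741]
```

apply_moves --increments '[{"x":-0.04,"y":0.22,"z":-0.08,"ax":0,"ay":0.11,"az":0,"grip":1},{"x":-0.04,"y":0.22,"z":-0.08,"ax":0,"ay":0.22,"az":0,"grip":1},{"x":-0.04,"y":0.22,"z":-0.08,"ax":0,"ay":0.33,"az":0,"grip":1},{"x":-0.04,"y":0.22,"z":-0.08,"ax":0,"ay":0.436,"az":0,"grip":1},{"x":-0.04,"y":0.22,"z":-0.08,"ax":0,"ay":0.436,"az":0,"grip":1}]'

```text
time_s: 13.72
eef_pos: [0.4436, -0.1698, 0.1024]
eef_rot: [-0.474, 0.474, -0.523, 0.526]
wrist_force: [-6.0, 4.3, 23.0]
opening: 0.127
```

```bash
python3 - <<'E'
from h import *
o=ctrl.get_obs();print(o["eef_pos"],o["wrist_force"],o["torque"],psi())
E
python3 shot.py t3 wrist rim mark aim
```

```text
[ 0.44359339 -0.16977333  0.10244086] [-6.00712672  4.25456686 22.96341616] [ 0.85341111  1.42112989 -0.05299656] -95.83887594371063
rim [(array([226.3, 196.3]), 0.79)]
mark [(array([321.6, 159.5]), 0.64)]
aim [(array([323.2, 166.4]), 0.84)]
13.925 [ 0.4436 -0.1698  0.1024] -95.78 [-7.06  4.43 22.5 ] 0.12386793741083346
```

View pics/t3.png

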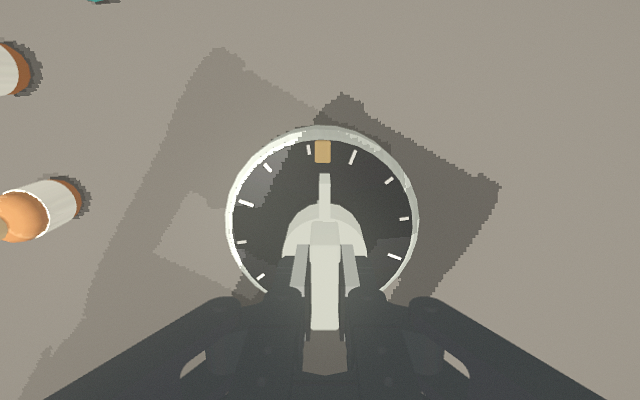

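apply_moves --increments '[{"x":-0.04,"y":0.05,"z":-0.04,"ax":0,"ay":0,"az":0,"grip":1},{"x":-0.04,"y":0.03,"z":-0.04,"ax":0,"ay":0,"az":0,"grip":0.8},{"x":-0.04,"y":0.03,"z":-0.04,"ax":0,"ay":0,"az":0,"grip":0.6},{"x":-0.04,"y":0.03,"z":-0.04,"ax":0,"ay":0,"az":0,"grip":0.4},{"x":-0.04,"y":0.03,"z":-0.04,"ax":0,"ay":0,"az":0,"grip":0.4},{"x":-0.04,"y":0.03,"z":-0.04,"ax":0,"ay":0,"az":0,"grip":0.4}]'

```text
time_s: 14.68
eef_pos: [0.4432, -0.1693, 0.102]
eef_rot: [-0.474, 0.474, -0.523, 0.526]
wrist_force: [-0.0, -0.2, -0.1]
opening: 0.598
```

```bash
python3 shot.py r1 wrist rim mark aim
```

```text
rim [(array([225.9, 193.1]), 0.67)]
mark [(array([322.4, 161.6]), 0.65), (array([322.8, 165.9]), 0.43)]
aim [(array([320.8, 161.7]), 0.61), (array([322.1, 165.5]), 0.6)]
14.875 [ 0.4432 -0.1693  0.1021] -95.78 [-0.69 -0.7  -0.37] 0.6042468427026753
```

View pics/r1.png

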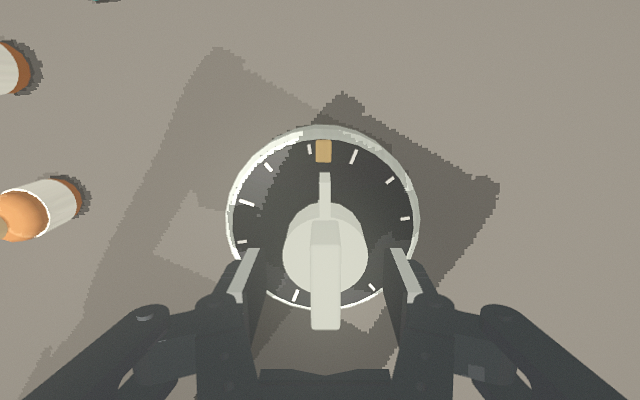

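Released cleanly; pointer (324,175) in line with the mark (323,151). Lift straight up and check.

apply_moves --increments '[{"x":0,"y":-4,"z":0,"ax":0,"ay":0,"az":0,"grip":0.4},{"x":0,"y":-9,"z":0,"ax":0,"ay":0,"az":0,"grip":0.4},{"x":0,"y":-12,"z":0,"ax":0,"ay":0,"az":0,"grip":0.4},{"x":0,"y":-12,"z":0,"ax":0,"ay":0,"az":0,"grip":0.4},{"x":0,"y":-12,"z":0,"ax":0,"ay":0,"az":0,"grip":0.4},{"x":0,"y":-12,"z":0,"ax":0,"ay":0,"az":0,"grip":0.4}]'

```text
time_s: 15.62
eef_pos: [0.4422, -0.1683, 0.2205]
eef_rot: [-0.474, 0.475, -0.524, 0.525]
wrist_force: [-0.4, 0.1, -1.0]
opening: 0.6
```

```bash
python3 shot.py e1 wrist rim mark aim knob; python3 shot.py e2 scene rim mark aim knob
python3 - <<'E'
import cv2
im=cv2.imread("pics/e1.png");cv2.imwrite("pics/e1z.png",cv2.resize(im[120:260,250:400],None,fx=4,fy=4,interpolation=2))
im=cv2.imread("pics/e2.png");cv2.imwrite("pics/e2z.png",cv2.resize(im[140:290,190:360],None,fx=4,fy=4,interpolation=2))
E
```

```text
rim [(array([260.4, 152.8]), 0.65)]
mark [(array([323. , 128.7]), 0.49)]
aim [(array([323.9, 134.1]), 0.96), (array([325.1, 169.6]), 0.37), (array([152.4, 156.5]), 0.19)]
knob [(array([323.3, 177. ]), 0.95), (array([152.6, 160.3]), 0.5)]
15.875 [ 0.4427 -0.1687  0.2215] -95.79 [-0.16 -0.98 -0.22] 0.5981376000409374
rim [(array([262.3, 191.9]), 0.96)]
mark [(array([229.5, 187.4]), 0.35)]
aim [(array([229.2, 185.9]), 0.69)]
knob [(array([314.6, 215.7]), 0.66), (array([242.1, 176.7]), 0.65)]
16.125 [ 0.443  -0.1689  0.2221] -95.78 [-0.17 -0.3  -0.1 ] 0.5982839837364785
```

View pics/e1z.png

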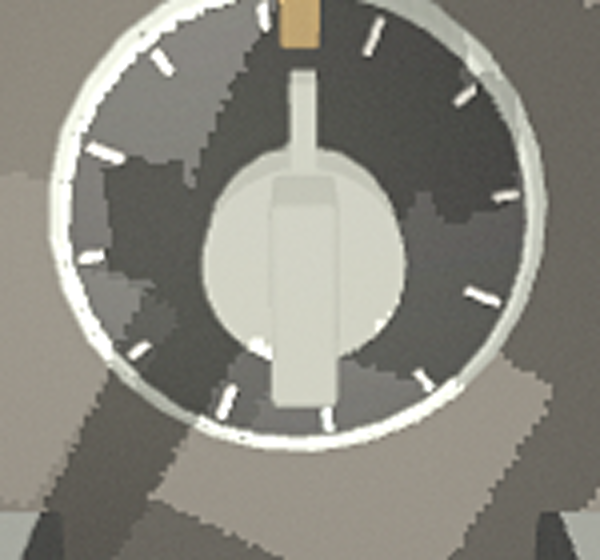

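View pics/e2z.png

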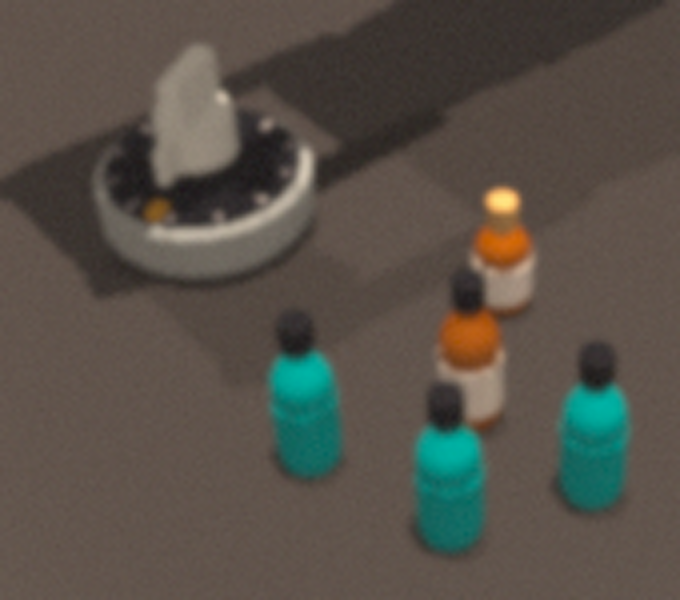

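```bash
python3 -c "
from bench import ticket
print(ticket.hand_in())"
```

```text
the job is handed in; nothing more can be done
None
```

I put the knob on the timer's keyed shaft, wound it clockwise about 59° to the brass mark, let go, and handed the job in at about 16 s. No verdict was reported.

- **Fit:** The knob slid past the key without resistance. It stopped with the tool at 102.5 mm, against 102.7 mm expected for fully home. It then held a 22 N press at that height.
- **Winding:** I pressed with about 21–23 N the whole way. At two pauses during the turn the zero tick and the mark were within about 1 mm of where they were before winding, so the case had not spun or slid.
- **After release:** In the wrist picture the pointer lies in line with the mark's middle, to within about 2°. In the scene picture the timer looks level and both small bottles are standing. The gripper is lifted clear and touches nothing.

**Disagreements:**
- The top and wrist cameras differed by about 2 mm, so I used the wrist camera throughout.
- Heights measured from two wrist views came out low: 3.5–5 mm on the knob's bar and about 7 mm on the stub. I took the seating height from the contact instead.
- Pressing down also caused a side force of 7–9 N. It had no visible effect and went away on release.

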